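# Load the laser marker's nests with power modules

## Task

Load the laser marker's fixture plate for the next mixed run, one module of each size: carry the four black power modules from the mat, one after another, into the white nests, each into the nest made for its size, lying flat on the nest's floor with its marking face (the flat top) up. Set them down rather than drop them, and leave the heat sink and the capacitor where they stand.

Things in the scene. Friction and masses are not known exactly. Their poses are not given: they have to be found in the camera images.
- module_mini: Loose black power module, 44 x 26 x 20 mm (long x wide x high), about 45 g: flat-topped rigid block with a 9 mm long, 12 mm high step of screw terminals at each end. It stands face up on a mat whose top is at z = 2 mm. Origin: centre of its flat underside; x along its length, y across its width (grip here), z up. Both ends alike.
- module_small: Loose black power module, 60 x 30 x 24 mm (long x wide x high), about 85 g: flat-topped rigid block with a 9 mm long, 12 mm high step of screw terminals at each end. It stands face up on a mat whose top is at z = 2 mm. Origin: centre of its flat underside; x along its length, y across its width (grip here), z up. Both ends alike.
- module_medium: Loose black power module, 76 x 40 x 26 mm (long x wide x high), about 150 g: flat-topped rigid block with a 9 mm long, 12 mm high step of screw terminals at each end. It stands face up on a mat whose top is at z = 2 mm. Origin: centre of its flat underside; x along its length, y across its width (grip here), z up. Both ends alike.
- module_large: Loose black power module, 92 x 54 x 30 mm (long x wide x high), about 260 g: flat-topped rigid block with a 9 mm long, 12 mm high step of screw terminals at each end. It stands face up on a mat whose top is at z = 2 mm. Origin: centre of its flat underside; x along its length, y across its width (grip here), z up. Both ends alike.
- nest_mini: White nest, outside 74 x 56 x 14 mm, fixed on the aluminium plate (top at z = 15 mm). Pocket for the 44 x 26 mm module: 54 x 36 mm at the grey floor, 3 mm wider each side at the rim (sloped walls). Floor 6 mm, rim 14 mm above the origin: 8 mm deep. Origin: centre of the underside; x along the pocket, y across, z up. Module goes in either way round.
- nest_small: White nest, outside 90 x 60 x 14 mm, fixed on the aluminium plate (top at z = 15 mm). Pocket for the 60 x 30 mm module: 70 x 40 mm at the grey floor, 3 mm wider each side at the rim (sloped walls). Floor 6 mm, rim 14 mm above the origin: 8 mm deep. Origin: centre of the underside; x along the pocket, y across, z up. Module goes in either way round.
- nest_medium: White nest, outside 106 x 70 x 14 mm, fixed on the aluminium plate (top at z = 15 mm). Pocket for the 76 x 40 mm module: 86 x 50 mm at the grey floor, 3 mm wider each side at the rim (sloped walls). Floor 6 mm, rim 14 mm above the origin: 8 mm deep. Origin: centre of the underside; x along the pocket, y across, z up. Module goes in either way round.
- nest_large: White nest, outside 122 x 84 x 14 mm, fixed on the aluminium plate (top at z = 15 mm). Pocket for the 92 x 54 mm module: 102 x 64 mm at the grey floor, 3 mm wider each side at the rim (sloped walls). Floor 6 mm, rim 14 mm above the origin: 8 mm deep. Origin: centre of the underside; x along the pocket, y across, z up. Module goes in either way round.
- heat_sink: Loose aluminium heat sink, 50 x 50 x 26 mm, with eight upright fins, 110 g, on the mat among the modules; not part of the job. Origin: centre of the underside.
- capacitor: Loose round capacitor standing upright on the mat, dark blue sleeve, 35 mm diameter, 38 mm high, 60 g; not part of the job. Origin: centre of the underside.
Not all that is in view belongs to the job. Leave any red look-alike of the module_large alone.

How it is judged:
By the outcome, as a careful person would: the job done as asked, in the order asked, and still so for the second after the job is handed in, with the robot touching nothing.
It also fails if it takes over 99 s, if anything falls off the work surface, if the arm or the gripper's body presses on something with over 40 N, if the wrist force passes 120 N, or if a joint passes its speed limit or range.

## Robot

A 6-joint arm with a two-finger parallel gripper is mounted at the origin on the work surface. World frame = base frame: x ahead of the robot, y to its left, z up, the work surface at z = 0. Lengths are in mm, angles in rad, forces in N, time in s.
With the tool pointing down it reaches from about 350 to 775 mm from the base axis. Payload 5.5 kg.
Tool frame: the origin (TCP) lies midway between the tips of the shut fingers; the grasp point (between the pads) lies 19 mm behind it (manip.tcp_to_grasp is the distance from the TCP to the grasp point, in mm); z points along the fingers, y is the line along which they close (so a half turn about z gives the same grasp; the last joint's range is limited). The gripper opens to 85 mm and grips with 20 to 120 N. Pads are 22 mm wide; open, the fingers measure 114 mm over their backs; the gripper's body (76 mm by 85 mm) begins 54 mm behind the grasp point. The pads swing forward as they close: fully open they stand 13 mm farther back than shut.
Start: joints at [-1.467, 0.313, 0.046, 1.304, 0, 1.431], TCP at [138.793, -558.04, 231.323] pointing down, gripper open.
Joint ranges: [-2.76, 2.76], [-0.86, 1.69], [-1.03, 1.26], [-2.2, 2.34], [-1.47, 1.5], [-3.14, 3.14]. Speed limits (rad/s): [2.57, 2.57, 3.14, 3.14, 3.14, 3.14].

## Interface

Orientations are given as a rotation vector (axis times angle).
In Python, from rig import manip gives the robot as it stands. Calls block until the motion is done:
- manip.reach(position, orientation): joint-space move of the TCP to a pose.
- manip.move_straight(position, rotation=None, speed=150, threshold=None): straight line of the TCP; rotation=None keeps the orientation; speed is the mean speed in mm/s. With threshold (N) it stops when the force on the tool has changed by that much, and returns True; else False.
- manip.move_joints(angles): joint-space move.
- manip.command_gripper(opening): finger opening in mm; the grip force is fixed at half the most; returns when the fingers have stopped.
- manip.sleep(seconds).
- manip.ik(position, orientation): joint angles nearest the present ones, or None.
- manip.observe(): the state.
- manip.snapshot(name): name is "scene" or "top" or "wrist"; returns a dict with "image" (384x512x3 uint8, red, green, blue), "mtx" (3x3 intrinsics, pixels), "k1" (the pictures are not rectified: a ray, as slopes to the right and down, at radius r is drawn at 1 + k1 r^2 times it, then the intrinsics apply), "rvec" (rotation vector, rad) and "tvec" (3), from world to camera coordinates, as OpenCV has them. Camera axes: x right, y down, z forward; pixel columns grow to the right and rows downward; lengths in mm; the calibration is good to about 2 mm. A picture is of the moment at which its call begins. There is no depth.
A pose or a line that the arm cannot do raises manip.Unreachable and nothing moves.
- manip.finish_job(): hands the job in; it is judged then, once.
Trained networks look in a picture, given as the dict that the camera call returned (one of the last four; its "shot" number tells which), for a name from the list of things; names that differ only in an ending like _2 or _b are one class to them, and where a whole thing is asked for, a point or a joint stands for the part that bears it (a point fixed in the world has none). Each returns a list of dicts, best first, with "p" (0 to 1); they miss things now and then, are a little off and sometimes report something else, mostly with a low value. They report only what shows in the picture. A call takes as long as a camera call. They do not tell look-alikes from the thing itself.
- manip.search_frame(picture, name): "rect" ([left, top, width, height] in pixels, round what is visible of it).
- manip.landmark_of(picture, name): "pixel" ([column, row] in pixels: a listed point, or the origin of a listed thing).
The state is a dict: "time": time; "qpos": joint angles; "qd": joint speeds; "joint_torque": joint torques, N m; "tool_pos": TCP position; "ee_rot": TCP orientation; "force": force on the tool from outside, world axes, zero at the start; "moment": the same for the moment, N m; "opening": finger opening in mm; "grip_force": force on a finger pad.
Only numpy, scipy, OpenCV 4.12 (cv2) and the standard library are available. Lean on these libraries where they do the work, as an engineer would, in place of code of your own. Each camera call takes 0.05 s, during which the arm holds its last target. There are 200 camera calls.

## Working session

There is one attempt and no reset: what is moved stays moved. The work goes in short steps, each a Python script; the robot and the scene stay as the last script left them, time stands still between calls to the robot, and variables do not carry over. Pictures are saved under pics/ and viewed, at most 14 in all, crops included, and the job is handed in when it is done.

```bash
mkdir -p pics; ls; python3 - <<'E'
from rig import manip
import cv2,json
names=["module_mini","module_small","module_medium","module_large","nest_mini","nest_small","nest_medium","nest_large","heat_sink","capacitor"]
for c in ["top","scene"]:
    s=manip.snapshot(c); cv2.imwrite(f"pics/{c}0.png",s["image"][:,:,::-1])
    print(c,s["mtx"].tolist(),s["k1"],s["rvec"],s["tvec"])
    for n in names:
        print(n,[(d["p"],[round(v) for v in d["rect"]]) for d in manip.search_frame(s,n)][:4],[(d["p"],[round(v,1) for v in d["pixel"]]) for d in manip.landmark_of(s,n)][:4])
print(manip.observe())
E
```

```text
pics
top [[379.438090718127, 0.0, 260.8365423143842], [0.0, 379.438090718127, 191.38650912802808], [0.0, 0.0, 1.0]] -0.051539545185217306 [ 2.12848922 -2.17331041  0.11003567] [ -5.67091876 429.02845938 919.43952285]
module_mini [(0.52, [334, 126, 17, 16])] [(0.77, [344.6, 135.2]), (0.69, [208.9, 128.0])]
module_small [(0.56, [273, 131, 23, 15]), (0.55, [195, 107, 27, 44])] [(0.74, [283.8, 137.2])]
module_medium [(0.93, [394, 118, 32, 28])] [(0.72, [408.7, 130.4])]
module_large [(0.94, [341, 243, 28, 38]), (0.9, [401, 250, 23, 41]), (0.72, [338, 172, 33, 42]), (0.49, [336, 127, 18, 18])] [(0.95, [411.5, 269.3]), (0.77, [355.2, 260.6]), (0.72, [354.3, 192.4]), (0.63, [404.8, 192.1])]
nest_mini [] [(0.88, [115.1, 190.7])]
nest_small [(0.72, [110, 113, 31, 37])] [(0.8, [126.1, 129.4])]
nest_medium [(0.78, [193, 108, 29, 46]), (0.61, [336, 171, 33, 42])] [(0.67, [207.9, 129.6]), (0.37, [350.4, 192.6])]
nest_large [(0.6, [104, 179, 24, 28]), (0.59, [187, 164, 55, 60])] [(0.59, [214.5, 195.5])]
heat_sink [(0.61, [392, 174, 28, 28])] [(0.24, [281.7, 189.5]), (0.17, [410.2, 131.6])]
capacito
[... 1178 characters left out ...]
.4])]
{'time': 2.1, 'qpos': array([-1.46660108e+00,  3.13219687e-01,  4.61024764e-02,  1.30360811e+00,
        5.98213928e-06,  1.43122558e+00]), 'qd': array([-3.80969772e-06,  2.04645421e-04, -1.63310844e-03,  1.09631832e-03,
       -8.08328947e-04,  2.17975461e-03]), 'joint_torque': array([-2.07696183e-03, -4.80451083e+01,  2.98807776e+01,  3.61709845e-04,
       -7.40574160e-05,  6.08911790e-06]), 'tool_pos': array([ 138.79421029, -558.03727068,  231.31298543]), 'ee_rot': array([3.11821605e+00, 3.81950734e-01, 7.42248881e-06]), 'force': array([-0.71899575,  0.12422238, -0.44851307]), 'moment': array([ 0.03319929,  0.01125617, -0.02296   ]), 'grip_force': 0.0, 'opening': 85.34816053832665}
```

View pics/top0.png

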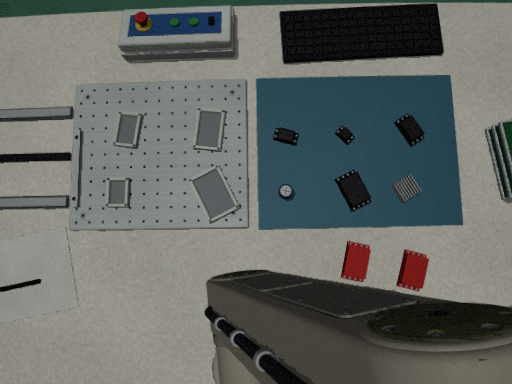

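View pics/scene0.png

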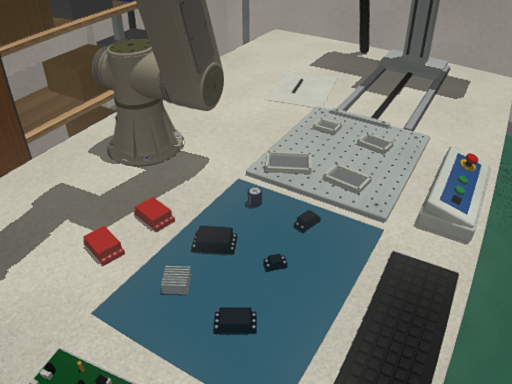

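The top view has the plate on the left with nests small (127,130), medium (209,130), mini (118,192) and large (215,194). On the mat the modules are small (286,136), mini (344,134), medium (410,130) and large (353,190), with the capacitor at (286,190) and the heat sink at (407,188). Two red decoys lie at (355,261) and (412,270). The scene view agrees. Next I'll get rough positions and take wrist pictures.

```bash
cat > h.py <<'E'
from rig import manip
import cv2, numpy as np
from scipy.spatial.transform import Rotation as R
def cam(s): return cv2.Rodrigues(np.array(s["rvec"],float))[0],np.array(s["tvec"],float).reshape(3)
def rays(s,px):
    """world origin and directions for pixels"""
    Rm,t=cam(s); u=cv2.undistortPoints(np.array(px,float).reshape(-1,1,2),s["mtx"],np.array([s["k1"],0,0,0,0.]))[:,0]
    return -Rm.T@t, np.c_[u,np.ones(len(u))]@Rm
def on_z(s,px,z):
    o,d=rays(s,px); return o+d*((z-o[2])/d[:,2])[:,None]
def tri(obs):
    """least-squares point from [(snap,pixel)...] and residual mm"""
    A=np.zeros((3,3));b=np.zeros(3);L=[]
    for s,p in obs:
        o,d=rays(s,[p]); d=d[0]/np.linalg.norm(d[0]); P=np.eye(3)-np.outer(d,d); A+=P;b+=P@o;L.append((o,P))
    x=np.linalg.solve(A,b); return x,max(np.linalg.norm(P@(x-o)) for o,P in L)
def proj(s,X): return cv2.projectPoints(np.array(X,float).reshape(-1,1,3),np.array(s["rvec"],float),np.array(s["tvec"],float),s["mtx"],np.array([s["k1"],0,0,0,0.]))[0][:,0]
def down(a):
    """tool pointing down, closing line (tool y) at angle a from world x"""
    y=np.array([np.cos(a),np.sin(a),0]); z=np.array([0,0,-1.]); return R.from_matrix(np.c_[np.cross(y,z),y,z]).as_rotvec()
E
python3 - <<'E'
from h import *
t=manip.snapshot("top"); s=manip.snapshot("scene")
P=dict(mini=((344.6,135.2),(275.6,263.1)),small=((283.8,137.2),(307.7,224.3)),medium=((408.7,130.4),(234.1,324.5)),large=((354.3,192.4),(212.5,241.3)),
 nmini=((115.1,190.7),(326.1,127.7)),nsmall=((126.1,129.4),(373.8,145.6)),nmed=((207.9,129.6),(345.5,181.3)),nlarge=((214.5,195.5),(288.1,166)),cap=((279.7,192.5),(257.2,205.4)))
for k,(a,b) in P.items():
    x,r=tri([(t,a),(s,b)]); print(k,x.round(),round(r,1),'top@',on_z(t,[a],2 if k[0]!='n' else 15)[0].round())
s=manip.snapshot("wrist"); cv2.imwrite("pics/w0.png",s["image"][:,:,::-1]); Rm,tv=cam(s); o=manip.observe()
print("cam in tool",R.from_rotvec(o["ee_rot"]).inv().apply(-Rm.T@tv-o["tool_pos"]),(R.from_rotvec(o["ee_rot"]).inv()*R.from_matrix(Rm.T)).as_matrix().round(2),s["mtx"][0],s["k1"])
E
```

```text
mini [ 573. -233.    8.] 0.6 top@ [ 574. -235.    2.]
small [573. -77.  -2.] 0.3 top@ [572. -77.   2.]
medium [ 582. -403.    3.] 0.8 top@ [ 583. -403.    2.]
large [ 424. -250.   11.] 1.0 top@ [ 424. -252.    2.]
nmini [435. 355.  14.] 6.1 top@ [440. 358.  15.]
nsmall [598. 333.  11.] 4.5 top@ [601. 334.  15.]
nmed [592. 118.  10.] 3.8 top@ [594. 119.  15.]
nlarge [424. 105.   6.] 1.1 top@ [422. 103.  15.]
cap [429. -63. -14.] 1.2 top@ [428. -62.   2.]
cam in tool [  83.20644534    0.44303334 -142.70771695] [[-0.   -0.95 -0.32]
 [ 1.   -0.   -0.  ]
 [ 0.   -0.32  0.95]] [294.48293379   0.         250.41107243] -0.07173641407434689
```

```bash
python3 - <<'E'
from h import *
import pickle
S={}
for n,p in dict(m1=[560,-180,230],m2=[560,-290,230],p1=[560,170,230],p2=[560,280,230]).items():
    manip.reach(p,down(-np.pi/2)); manip.sleep(.2)
    s=manip.snapshot("wrist"); S[n]=s; cv2.imwrite(f"pics/{n}.png",s["image"][:,:,::-1]); o=manip.observe(); print(n,o["time"],o["qpos"].round(2),o["tool_pos"].round(1))
    for k in ["mini","small","medium","large"]:
        k=("module_" if n[0]=='m' else "nest_")+k
        print(k,[(d["p"],np.round(d["pixel"],1).tolist()) for d in manip.landmark_of(s,k)][:3])
pickle.dump(S,open("S.pkl","wb"))
E
python3 -c "
import cv2,numpy as np
a=[cv2.imread(f'pics/{n}.png') for n in('m1','p1')]
cv2.imwrite('pics/c1.png',cv2.resize(np.vstack(a),(400,600)) if 0 else a[0]);cv2.imwrite('pics/c2.png',a[1])"
```

```text
m1 4.5333 [-0.45  0.34  0.08  1.31 -0.    2.69] [ 559.8 -180.7  230. ]
module_mini []
module_small [(0.89, [172.7, 155.0])]
module_medium [(0.76, [420.4, 149.1])]
module_large [(0.76, [294.9, 252.0]), (0.63, [290.1, 344.9])]
m2 5.5 [-0.6   0.42  0.2   1.35  0.    2.54] [ 560.2 -288.8  230.3]
module_mini [(0.61, [201.9, 155.4])]
module_small [(0.7, [87.5, 153.7]), (0.52, [339.0, 147.4])]
module_medium [(0.97, [338.6, 147.3])]
module_large [(0.95, [223.6, 345.2]), (0.82, [309.8, 357.5])]
p1 10.4917 [ 0.16  0.33  0.07  1.31 -0.   -2.98] [560. 170. 230.]
nest_mini [(0.83, [121.0, 253.0]), (0.35, [438.6, 156.4])]
nest_small [(0.79, [121.9, 139.4])]
nest_medium [(0.81, [295.1, 140.0])]
nest_large [(0.9, [297.6, 258.0])]
p2 11.4583 [ 0.33  0.42  0.19  1.35 -0.   -2.81] [560.2 278.9 230.2]
nest_mini [(0.96, [195.9, 255.8])]
nest_small [(0.96, [208.7, 135.6])]
nest_medium [(0.61, [383.1, 138.8])]
nest_large [(0.75, [376.3, 257.5])]
```

View pics/m1.png

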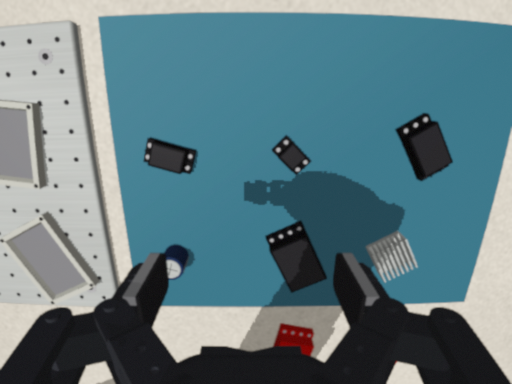

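View pics/p1.png

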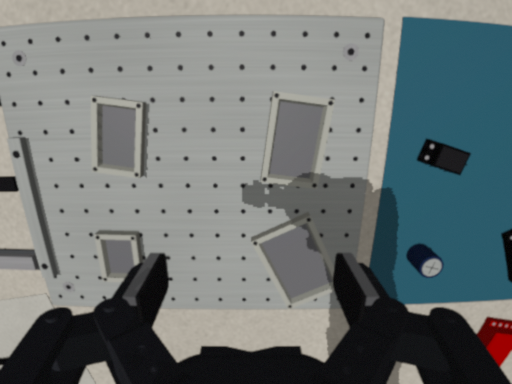

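The m1 view has small (171,156), mini (291,154), medium (425,146), large (295,256), capacitor (175,262) and heat sink (392,256), all clear of the fingers. The p1 view has nests small (118,137), medium (297,137), mini (119,255) and large (293,262), with the finger just touching the mini nest. I'll fit the outlines in both views, with height left free.

```bash
cat > fit.py <<'E'
from h import *
from scipy.optimize import minimize
DIM=dict(mini=(44,26,20),small=(60,30,24),medium=(76,40,26),large=(92,54,30))
def box(L,W,z0,z1): return np.array([[sx*L/2,sy*W/2,z] for sx in(-1,1) for sy in(-1,1) for z in(z0,z1)])
def parts(k):
    L,W,H=DIM[k]; return [box(L-18,W,0,H),box(L,W,0,12)]
def floor(k):
    L,W,_=DIM[k]; return [box(L+10,W+10,6,6)]
SC=4
def raster(s,ps,q,shape):
    m=np.zeros((shape[0]*SC,shape[1]*SC),np.uint8); c,n=np.cos(q[2]),np.sin(q[2])
    for P in ps:
        X=P@np.array([[c,n,0],[-n,c,0],[0,0,1]])+[q[0],q[1],q[3]]
        cv2.fillConvexPoly(m,cv2.convexHull((proj(s,X)*SC+SC/2).round().astype(np.int32)),1)
    return m
def fit(views,masks,ps,q0,free=True):
    M=[cv2.resize(m.astype(np.uint8),None,fx=SC,fy=SC,interpolation=cv2.INTER_NEAREST) for m in masks]
    def cost(q,full=False):
        q=np.r_[q,q0[3]] if len(q)==3 else q
        return np.mean([1-(r&m).sum()/(r|m).sum() for s,m in zip(views,M) for r in [raster(s,ps,q,m.shape[:2] and (m.shape[0]//SC,m.shape[1]//SC))]])
    n=4 if free else 3; best=None
    for a in np.linspace(0,np.pi,7)[:-1] if q0[2] is None else [q0[2]]:
        x=np.r_[q0[0],q0[1],a,q0[3]][:n]
        r=minimize(cost,x,method="Nelder-Mead",options=dict(initial_simplex=np.vstack([x]+[x+d for d in np.diag([6,6,.2,5])[:n,:n]]),xatol=.02,fatol=1e-5,maxiter=120))
        if best is None or r.fun<best.fun: best=r
    return best.x,best.fun
def blob(m,px):
    n,l,st,c=cv2.connectedComponentsWithStats(m.astype(np.uint8),connectivity=4)
    i=min((i for i in range(1,n) if st[i,4]>150),key=lambda i:np.hypot(*(c[i]-px)))
    out=(l==i).astype(np.uint8); cs,_=cv2.findContours(out,cv2.RETR_EXTERNAL,cv2.CHAIN_APPROX_NONE); cv2.drawContours(out,cs,-1,1,-1)
    return out
E
cat > run.py <<'E'
from fit import *
import pickle
S=pickle.load(open("S.pkl","rb"))
R0=dict(mini=(573,-233),small=(573,-77),medium=(582,-403),large=(424,-250)); N0=dict(mini=(438,356),small=(600,333),medium=(593,118),large=(423,104))
ov={n:s["image"][:,:,::-1].copy() for n,s in S.items()}; res={}
for typ,T,vs,z in (("module",R0,("m1","m2"),2),("nest",N0,("p1","p2"),15)):
    for k,(x,y) in T.items():
        ms=[]
        for v in vs:
            im=S[v]["image"].astype(int); sat=im.max(2)-im.min(2); g=im.mean(2)
            m=(im.max(2)<60) if typ=="module" else ((sat<25)&(g>55)&(g<150))
            c=proj(S[v],[x,y,z+8])[0]
            if typ=="nest": m=cv2.morphologyEx(m.astype(np.uint8),cv2.MORPH_OPEN,np.ones((5,5)))
            b=blob(m,c); ms.append(b); print(typ,k,v,c.round(),b.sum(),np.argwhere(b).mean(0)[::-1].round())
        use=[i for i in range(2) if ms[i].sum()>0]
        ps=parts(k) if typ=="module" else floor(k)
        q,f=fit([S[v] for v in vs],ms,ps,[x,y,None,z]); q2,f2=fit([S[v] for v in vs],ms,ps,[q[0],q[1],q[2],z],False)
        one=[fit([S[v]],[b],ps,[q[0],q[1],q[2],z],False) for v,b in zip(vs,ms)]
        print("  free",q.round(2),round(f,3),"fixed z",q2.round(2),round(f2,3),"single",[(o[0].round(2),round(o[1],2)) for o in one])
        res[typ,k]=q2
        for v,b in zip(vs,ms):
            for col,mm in (((0,255,0),b),((0,0,255),cv2.resize(raster(S[v],ps,np.r_[q2,z],b.shape),b.shape[::-1],interpolation=cv2.INTER_NEAREST))):
                cs,_=cv2.findContours(mm,cv2.RETR_EXTERNAL,cv2.CHAIN_APPROX_NONE); cv2.drawContours(ov[v],cs,-1,col,1)
pickle.dump(res,open("res.pkl","wb"))
cv2.imwrite("pics/ov.png",cv2.resize(np.vstack([np.hstack([ov["m1"],ov["m2"]]),np.hstack([ov["p1"],ov["p2"]])]),(800,600),interpolation=cv2.INTER_AREA))
E
time python3 run.py
```

```text
module mini m1 [292. 154.] 633 [290. 154.]
module mini m2 [205. 155.] 632 [205. 155.]
  free [ 571.63 -231.77    0.78   -4.47] 0.211 fixed z [ 571.99 -232.22    0.79] 0.233 single [(array([ 572.53, -231.  ,    0.76]), np.float64(0.2)), (array([ 572.57, -232.47,    0.78]), np.float64(0.26))]
module small m1 [167. 155.] 1181 [170. 156.]
module small m2 [ 84. 156.] 1256 [ 87. 157.]
  free [571.1  -77.52   1.3   -4.38] 0.113 fixed z [572.38 -80.04   1.33] 0.13 single [(array([572.93, -79.77,   1.31]), np.float64(0.15)), (array([572.84, -79.9 ,   1.33]), np.float64(0.11))]
module medium m1 [425. 148.] 2190 [424. 146.]
module medium m2 [342. 148.] 2048 [340. 146.]
  free [ 5.8175e+02 -4.0266e+02  5.4000e-01 -4.9300e+00] 0.068 fixed z [ 5.8291e+02 -3.9946e+02  5.7000e-01] 0.088 single [(array([ 5.8265e+02, -4.0023e+02,  5.7000e-01]), np.float64(0.08)), (array([ 5.8268e+02, -3.9933e+02,  5.5000e-01]), np.float64(0.09))]
module large m1 [299. 259.] 2504 [296. 257.]
module large m2 [223. 259.] 2638 [218. 257.]
  free [ 425.48 -246.13    0.44   -2.71] 0.04 fixed z [ 428.5  -245.76    0.43] 0.05
[... 660 characters left out ...]
,   3.05]), np.float64(0.24)), (array([600.71, 330.21,   2.99]), np.float64(0.25))]
nest medium p1 [294. 140.] 15673 [312. 208.]
nest medium p2 [384. 141.] 77279 [305. 163.]
  free [591.7  144.03   3.58 242.38] 0.673 fixed z [593.98 116.57   3.  ] 0.883 single [(array([594.45, 114.7 ,   3.06]), np.float64(0.8)), (array([6.7314e+02, 1.8657e+02, 6.7000e-01]), np.float64(0.95))]
nest large p1 [298. 265.] 15673 [312. 208.]
nest large p2 [376. 264.] 583 [404. 374.]
  free [580.32 138.97  -2.66 215.88] 0.673 fixed z [585.42 114.45  -3.19] 0.873 single [(array([585.42, 114.45,  -3.19]), np.float64(0.75)), (array([580.32, 138.97,  -2.66]), np.float64(1.0))]
real	1m51.053s
user	1m50.460s
sys	0m1.305s
```

View pics/ov.png

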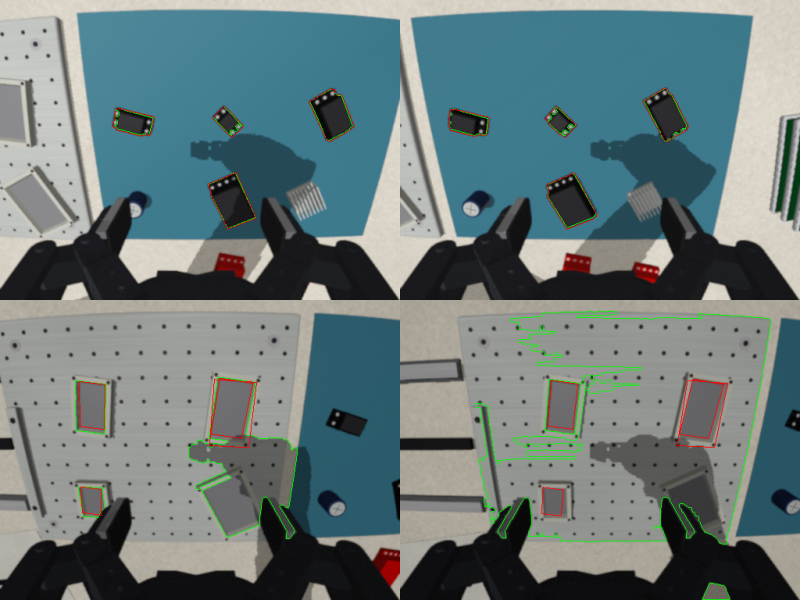

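Red and green agree on all four modules. The nest segmentation leaked in medium and large, so I'll read the nest corners off enlarged crops.

```bash
python3 - <<'E'
from h import *
import pickle
S=pickle.load(open("S.pkl","rb"))
def crop(v,x,y,w=100,h=100): return cv2.resize(S[v]["image"][y:y+h,x:x+w,::-1],None,fx=4 if w==100 else 4,fy=4 if h else 4,interpolation=cv2.INTER_CUBIC)
def grid(c,x,y):
    for i in range(0,c.shape[1],80): cv2.line(c,(i,0),(i,5),(0,0,255),1); cv2.putText(c,str(x+i//4),(i+2,14),0,.35,(0,0,255),1)
    for i in range(0,c.shape[0],80): cv2.line(c,(0,i),(5,i),(0,0,255),1); cv2.putText(c,str(y+i//4),(2,i+12),0,.35,(0,0,255),1)
    return c
def mk(n,L): cv2.imwrite(n,np.vstack([np.hstack([grid(crop(v,x,y,100,75),x,y) for v,x,y in r]) for r in L]))
mk("pics/n1.png",[[("p1",70,220),("p2",150,220)],[("p1",70,90),("p2",155,90)]])
def crop(v,x,y,w=100,h=75): return cv2.resize(S[v]["image"][y:y+100,x:x+100,::-1],None,fx=3,fy=3,interpolation=cv2.INTER_CUBIC)
def grid(c,x,y):
    for i in range(0,300,60): cv2.line(c,(i,0),(i,5),(0,0,255),1); cv2.putText(c,str(x+i//3),(i+2,14),0,.35,(0,0,255),1); cv2.line(c,(0,i),(5,i),(0,0,255),1); cv2.putText(c,str(y+i//3),(2,i+12),0,.35,(0,0,255),1)
    return c
mk("pics/n2.png",[[("p1",250,85),("p2",335,85)],[("p1",243,210),("p2",325,210)]])
E
```

```text
(no output)
```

View pics/n1.png

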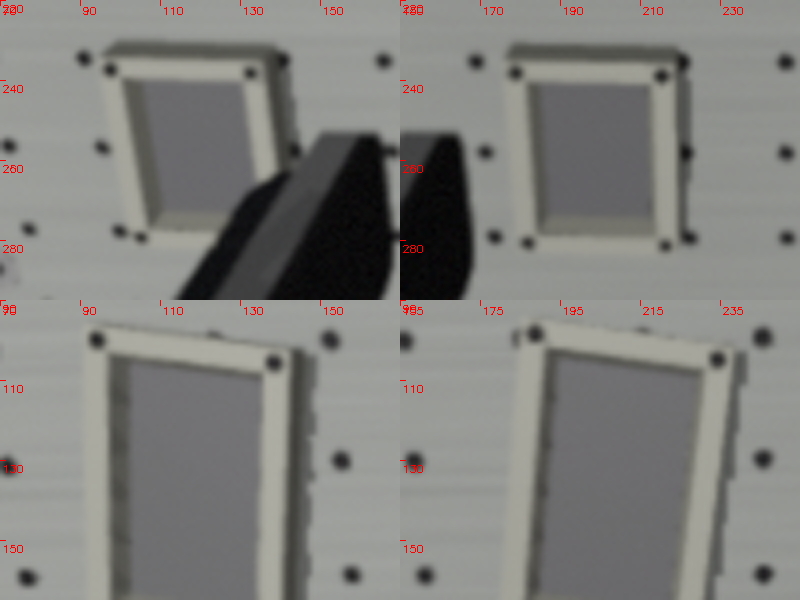

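View pics/n2.png

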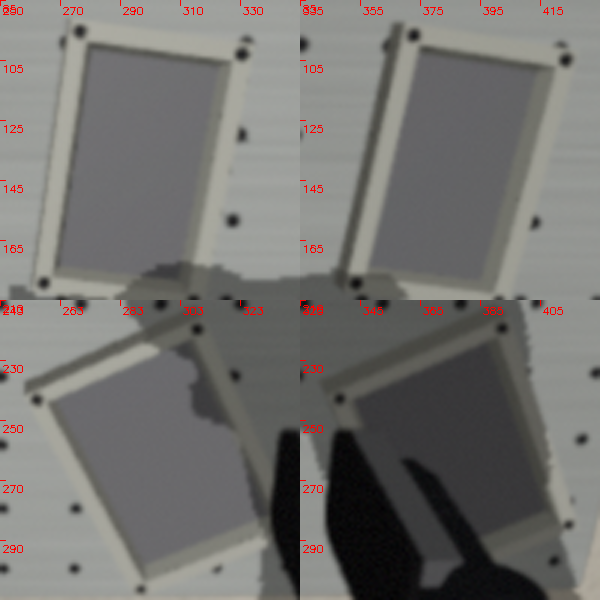

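The crops show the nest corner dowels clearly. I read mini at (97,237), (132,238) and (105,279) in p1, medium at (276,95), (330,103) and (264,179), large at (255,243), (308,219) and (290,306), and small at (94,100) and (138,105). I'll refine these and fit the nest poses from both views.

```bash
cat > nest.py <<'E'
from fit import *
import pickle
from scipy.optimize import least_squares
S=pickle.load(open("S.pkl","rb"))
D=dict(mini=dict(p1=dict(TL=(97.1,236.9),TR=(132.1,237.6),BL=(104.6,278.9)),p2=dict(TL=(178.4,237.6),TR=(215.1,238.6),BL=(181.6,280.4),BR=(215.9,280.9))),
small=dict(p1=dict(TL=(93.9,99.6),TR=(138.1,105.4),BL=None,BR=None),p2=dict(TL=(188.4,98.1),TR=(233.9,104.6),BL=None,BR=None)),
medium=dict(p1=dict(TL=(276,95),TR=(330.3,102.7),BL=(264,179)),p2=dict(TL=(372.3,96.3),TR=(423.3,104.7),BL=(353.3,179))),
large=dict(p1=dict(TL=(255,242.7),TR=(308.3,219.3),BL=(289.7,306.3)),p2=dict(TL=(338,242.7),TR=(392,219),BR=(414.7,284.3))))
OUT=dict(mini=(74,56),small=(90,60),medium=(106,70),large=(122,84)); SG=dict(TL=(1,1),TR=(1,-1),BL=(-1,1),BR=(-1,-1))
def refine(v,p):
    g=S[v]["image"].mean(2); x,y=np.round(p).astype(int); w=g[y-3:y+4,x-3:x+4]; w=np.clip(np.median(w)*.8-w,0,None); j,i=np.mgrid[-3:4,-3:4]
    return np.array([x+(w*i).sum()/w.sum(),y+(w*j).sum()/w.sum()]) if w.sum()>5 else np.array(p)
def dots(k,q,cs,z): 
    c,n=np.cos(q[2]),np.sin(q[2]); B=np.array([[SG[i][0]*(OUT[k][0]/2-q[3]),SG[i][1]*(OUT[k][1]/2-q[3])] for i in cs])
    return np.c_[B@[[c,n],[-n,c]]+q[:2],np.full(len(cs),z)]
def solve(k,fz):
    obs=[(v,c,refine(v,p)) for v in D[k] for c,p in D[k][v].items() if p is not None]
    def f(q): 
        z=q[4] if fz else 29
        return np.concatenate([proj(S[v],dots(k,q,[c],z))[0]-p for v,c,p in obs])
    x0=[*dict(mini=(438,356),small=(600,333),medium=(593,118),large=(423,104))[k],.5 if k=="large" else 0,4]+([29] if fz else [])
    r=least_squares(f,x0,loss="soft_l1"); return r.x,np.sqrt(np.mean(f(r.x)**2))
q,_=solve("small",False)
q[3]=5
for v in("p1","p2"):
    for c in("BL","BR"): D["small"][v][c]=refine(v,proj(S[v],dots("small",q,[c],29))[0])
res=pickle.load(open("res.pkl","rb"))
for k in D:
    a,ea=solve(k,True); b,eb=solve(k,False); print(k,"free",a.round(2),ea.round(2),"fixed",b.round(2),eb.round(2)); res["nest",k]=b[:3]
# modules again with hulls of masks
for k in("mini","small","medium","large"):
    q=res["module",k]; ms=[]
    for v in("m1","m2"):
        m=S[v]["image"].max(2)<60
        b=blob(m,proj(S[v],[q[0],q[1],12])[0]); h=np.zeros_like(b); cv2.fillConvexPoly(h,cv2.convexHull(np.argwhere(b)[:,::-1].astype(np.int32)),1); ms.append(h)
    ps=parts(k); V=[S["m1"],S["m2"]]; a=fit(V,ms,ps,[*q,2]); b=fit(V,ms,ps,[*q,2],False); print(k,"free",a[0].round(2),round(a[1],3),"fixed",b[0].round(2),round(b[1],3)); res["module",k]=b[0]
pickle.dump(res,open("res.pkl","wb"))
E
python3 nest.py
```

```text
mini free [ 4.3492e+02  3.4956e+02 -2.0000e-02  4.2200e+00  2.9490e+01] 0.07 fixed [ 4.3463e+02  3.4972e+02 -2.0000e-02  4.1800e+00] 0.08
small free [ 5.9749e+02  3.2830e+02 -1.4000e-01  4.2100e+00  2.9470e+01] 0.05 fixed [ 5.9743e+02  3.2843e+02 -1.4000e-01  4.1600e+00] 0.06
medium free [ 5.9171e+02  1.1639e+02 -1.3000e-01  4.1700e+00  2.9170e+01] 0.05 fixed [ 5.9169e+02  1.1634e+02 -1.3000e-01  4.1500e+00] 0.05
large free [425.94 104.95   0.45   4.21  28.89] 0.1 fixed [426.01 104.99   0.45   4.23] 0.1
mini free [ 571.46 -231.74    0.81   -3.86] 0.097 fixed [ 571.99 -232.22    0.79] 0.115
small free [571.72 -78.8    1.3   -0.97] 0.064 fixed [572.27 -80.08   1.29] 0.068
medium free [ 5.8238e+02 -4.0028e+02  5.4000e-01 -4.6000e-01] 0.044 fixed [ 5.8229e+02 -3.9943e+02  5.5000e-01] 0.048
large free [ 4.2707e+02 -2.4581e+02  4.5000e-01 -3.2000e-01] 0.031 fixed [ 428.19 -245.82    0.45] 0.035
```

The nest rims come out at z ≈ 29 and the modules on the mat near z = 2, and both match the text. I'll start with the mini module.

```bash
cat > pp.py <<'E'
from fit import *
import pickle,sys
res=pickle.load(open("res.pkl","rb")); G=dict(mini=8.5,small=8.5,medium=8,large=7)
wrap=lambda a:(a+np.pi/2)%np.pi-np.pi/2
def st(m): o=manip.observe(); print(m,round(o["time"],1),o["tool_pos"].round(1),"open",round(o["opening"],1),"grip",round(float(np.max(o["grip_force"])),1),"F",o["force"].round(1))
def pick(k):
    x,y,w=res["module",k]; r=down(wrap(w)+np.pi/2); W=DIM[k][1]
    manip.reach([x,y,100],r); manip.command_gripper(min(85,W+26))
    manip.move_straight([x,y,2+G[k]],speed=120); manip.command_gripper(W-8); st("gripped")
    manip.move_straight([x,y,100],speed=150); st("lifted")
def place(k):
    x,y,w=res["nest",k]; r=down(wrap(w)+np.pi/2); b=21+G[k]
    manip.reach([x,y,100],r); manip.move_straight([x,y,b+5],speed=100); st("above")
    print("contact",manip.move_straight([x,y,b-1.5],speed=20,threshold=5)); st("down")
    manip.command_gripper(min(85,DIM[k][1]+18)); manip.move_straight([x,y,120],speed=150); st("released")
E
python3 - <<'E'
from pp import *
pick("mini")
if manip.observe()["opening"]>20: place("mini")
s=manip.snapshot("wrist"); cv2.imwrite("pics/a1.png",s["image"][:,:,::-1])
E
```

```text
gripped 15.2 [ 572.9 -232.7   11.8] open 24.0 grip 60.2 F [-0.3  0.5  5.9]
lifted 16.0 [ 571.4 -231.9   99.1] open 23.8 grip 59.6 F [-0.5 -0.5 -1.5]
above 18.9 [435.1 349.9  34.9] open 24.2 grip 59.6 F [ 0.3  0.1 -1. ]
contact True
down 19.3 [435.5 350.3  30.8] open 24.0 grip 60.2 F [-1.5 -0.3  5. ]
released 20.3 [434.2 349.4 119.3] open 43.8 grip 0.0 F [ 0.3 -0.1 -1.1]
```

View pics/a1.png

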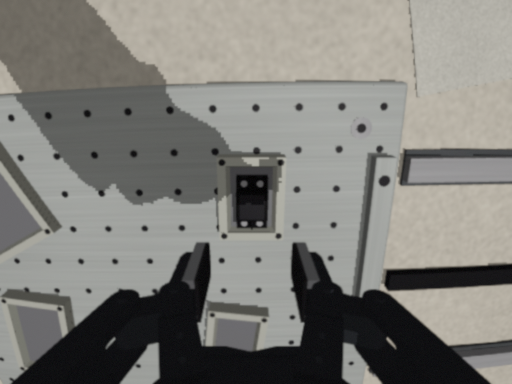

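The mini lies flat and centred in its nest at (252,200), 19 mm above its pick height as it should be. Next the other three, checking each grip.

```bash
python3 - <<'E'
from pp import *
for k in("small","medium","large"):
    print(k); pick(k)
    if manip.observe()["opening"]<DIM[k][1]-6: print("MISSED"); break
    place(k)
    s=manip.snapshot("wrist"); cv2.imwrite(f"pics/a_{k}.png",s["image"][:,:,::-1])
else:
    manip.reach([560,225,300],down(np.pi/2)); st("end")
    s=manip.snapshot("wrist"); cv2.imwrite("pics/end.png",s["image"][:,:,::-1])
    s=manip.snapshot("scene"); cv2.imwrite("pics/ends.png",s["image"][:,:,::-1])
E
python3 -c "
import cv2,numpy as np
r=[cv2.resize(cv2.imread(f'pics/{n}.png'),(400,300),interpolation=cv2.INTER_AREA) for n in('a_small','a_medium','a_large','ends')]
cv2.imwrite('pics/m.png',np.vstack([np.hstack(r[:2]),np.hstack(r[2:])]))"
```

```text
small
gripped 23.7 [573.3 -80.4  11.7] open 28.5 grip 60.3 F [ 0.1 -0.6  5.4]
lifted 24.5 [571.6 -79.9  99.1] open 28.5 grip 59.5 F [ 0.5  0.1 -1. ]
above 27.1 [597.9 328.5  35.1] open 28.5 grip 59.5 F [-1.   0.1 -0.5]
contact True
down 27.4 [598.4 328.9  30.7] open 27.9 grip 60.2 F [-0.5 -0.6  3.8]
released 28.5 [596.9 328.2 119.1] open 48.1 grip 0.0 F [ 0.1  0.8 -0.1]
medium
gripped 32.7 [ 583.1 -400.2   11.6] open 38.8 grip 62.6 F [0.3 1.7 5.1]
lifted 33.5 [ 581.7 -398.9   98.7] open 38.4 grip 61.9 F [-1.1 -0.  -2.5]
above 36.1 [592.2 116.2  34.5] open 38.5 grip 61.9 F [ 0.3  0.6 -2.4]
contact True
down 36.4 [592.8 116.4  30.5] open 38.7 grip 62.7 F [-0.1 -0.2  4.6]
released 37.5 [591.2 116.3 119.3] open 58.1 grip 0.0 F [ 0.5 -0.4 -0.8]
large
gripped 40.7 [ 428.8 -246.3   10.1] open 52.6 grip 64.2 F [-0.7  0.4  4.5]
lifted 41.4 [ 427.7 -245.4   99.2] open 52.9 grip 63.3 F [ 0.6 -0.3 -2.5]
above 43.6 [426.5 104.7  33.4] open 52.7 grip 63.3 F [-0.1 -0.6 -2.3]
contact True
down 43.9 [427.  105.   29.1] open 53.1 grip 64.2 F [-1.   0.5  4.6]
released 45.0 [425.5 104.9 119.4] open 71.9 grip 0.0 F [-0.   0.9 -1.2]
end 46.0 [559.3 224.6 298.3] open 71.8 grip 0.0 F [ 0.6 -0.2  0.3]
```

View pics/m.png

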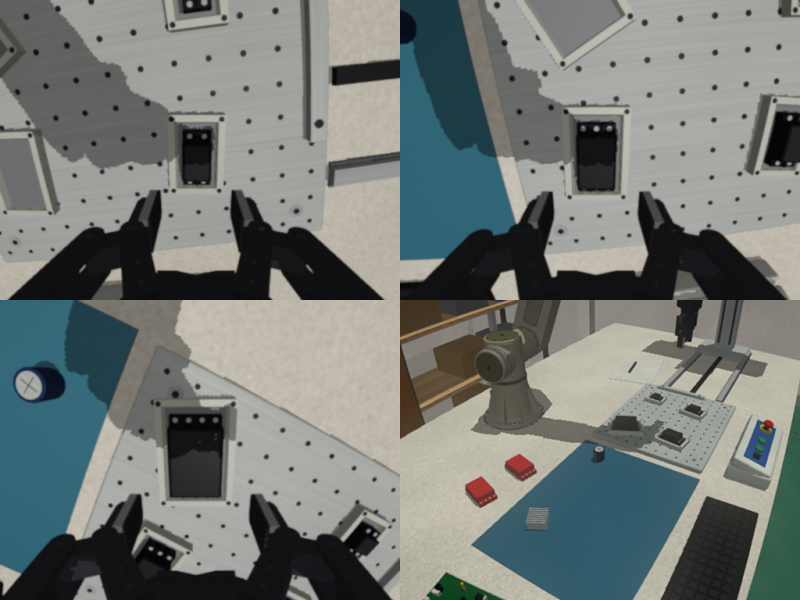

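View pics/end.png

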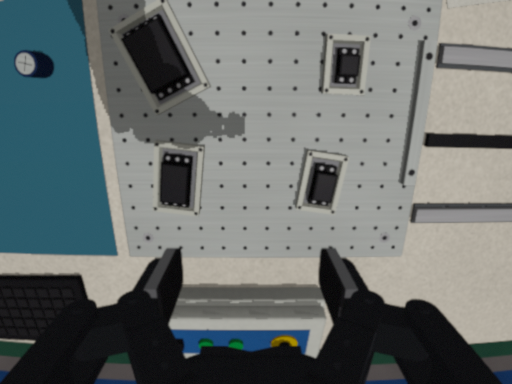

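All four sit in their nests, with large at (157,57), mini at (347,64), medium at (178,178) and small at (322,184). The heat sink and capacitor are still standing. The large one looks tall in the scene view, so I'll check it closer.

```bash
python3 - <<'E'
import cv2,numpy as np
a=cv2.imread('pics/ends.png')[95:195,240:400]; b=cv2.imread('pics/end.png')[0:110,80:240]
cv2.imwrite('pics/z.png',np.vstack([cv2.resize(a,(640,400),interpolation=cv2.INTER_CUBIC)[:300],cv2.resize(b,(640,440),interpolation=cv2.INTER_CUBIC)[:300]]) if 0 else np.hstack([cv2.resize(a,(400,250),interpolation=cv2.INTER_CUBIC),cv2.resize(b,(400,275),interpolation=cv2.INTER_CUBIC)[:250]]))
E
```

```text
(no output)
```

View pics/z.png

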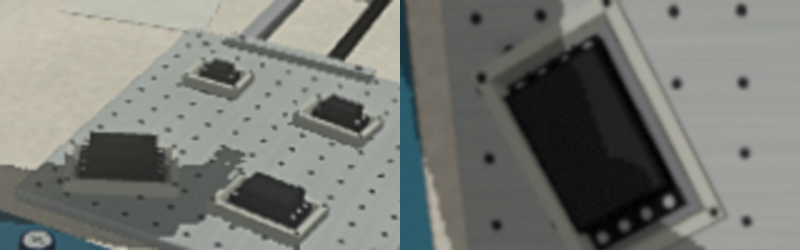

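The large module lies flat in its pocket. It only looked tall because it is in shadow. Handing in.

```bash
python3 -c "
from rig import manip
print(manip.finish_job())"
```

```text
the job is handed in; nothing more can be done
None
```

All four modules (mini, small, medium, large) lie flat and face up in their own nests, the heat sink and capacitor were left alone, and the job was handed in at about 46 s.

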